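# Pop the slotted cap off the toothbrush rack with the puller

### The job

Use the forked puller to pop the snug slotted cap off the toothbrush rack: hook it under the cap's plate, pull straight up until it comes off, and carry it level on the puller to stand upright on its plug near the middle of the drip dish. Then stand the puller back upright on the bare counter, clear of the dish. Do not touch the cap with the fingers, and leave the tumbler, soap case, comb and nail clipper where they are.

Things in the scene. Friction and masses are not known exactly. Their poses are not given: they have to be found in the camera images.
- puller: Puller, 200 g, steel with plastic grip, C-shaped from the side, stands on its fork. In mm: 105 long, 64 wide, 80 high. Origin: fork underside, below point puller_grip; x to the open tips, z up. Prongs 6 thick, 10 wide, at y +-27 (44 clear between), x -58 to 47. At x -56 to -44 a cross piece 10 high and a post 24 wide, 80 high, join prongs and grip. A cap centred at x 0 hangs straight below the grip.
- puller_grip (a point): Where to grip the puller, 69 mm straight above its origin: middle of a level bar along the puller's x (x -56 to +45 mm), 14 mm wide in y, 22 mm high (z 58 to 80 mm). Grip from above across its width.
- puller_tip (a point): Point midway between the two fork tips, at z 10 mm, x 44.5 mm of the puller: the last 5 mm of each prong (x 42 to 47 mm) turns up as a lip, 4 mm above the prong's top. The cap's plate lies between the lips and the post.
- cap: Square slotted cap of the rack, white plastic, 90 g. Origin: centre of the plug's underside; z up, x and y along its sides. Solid neck and plug 30 x 30 mm, z 0 to 38 mm; plate 70 x 70 mm, z 38 to 47 mm, with four 11 mm slots. Fitted, the lowest 18 mm sit in the rack, held by sprung catches: it gives at about 10 N straight up and is free after 18 mm. It can stand on its plug.
- cap_under (a point): Centre of the underside of the cap's plate, 38 mm above the cap's origin. While fitted it is 20 mm above the rack's top: the open height for the fork.
- rack: Toothbrush rack, white plastic block 60 x 60 x 55 mm, fixed in the caddy, turned about 45 degrees (varies). Origin: centre of its underside; x, y along its sides, z up; top at z 55 mm. The fitted cap's origin is at z 37 mm, turned like the rack. The fork can enter under the cap squarely from any of the four sides that is not obstructed.
- dish: Fixed square drip dish, blue ceramic, 130 x 130 mm, rim 12 mm high and 5 mm wide, inner floor at z 6 mm. Origin: centre of its underside on the counter, z up.
- caddy: Fixed lime green wall caddy, 124 mm in x, 360 mm in y. Origin: centre of its underside, 26 mm above the counter. Floor 4 mm thick; front and side walls up to z 32 mm, back wall 55 mm, two tabs with suction cups at y +-148 mm up to 95 mm. The tiled upstand behind has its face at x 68 mm from this origin and is 138 mm high above the counter.
- tumbler: Glass tumbler, upright on the counter about 155 mm from the rack, straight before one of the two rack sides that face the robot, so it blocks that side: largest radius 33 mm, 125 mm high. Origin: centre of its underside. Leave alone.
- soap_case: Closed soap case lying in the caddy, 60 mm (x) x 90 mm (y) x 32 mm high, loose. Origin: centre of its underside. Leave alone.
- comb: Black comb lying flat on the counter, 150 mm (x) x 30 mm (y) x 5 mm. Origin: centre of its underside. Leave alone.
- clipper: Steel nail clipper lying on the counter, 80 mm (x) x 14 mm x 17 mm high. Origin: centre of its underside. Leave alone.
Not all that is in view belongs to the job. What is shaped like the cap but blue is not meant.

How it is judged:
On the way, in this order (a step that is already met when the one before it is completed fails the run):
1. the cap is pulled straight up out of the rack, level, on the puller (z of cap in the frame of rack above 0.057 m and horizontal distance between cap and rack below 0.025 m and angle between cap's own z axis and vertical below 0.25 rad and contact force between puller and cap above 0.2 N), for 0.05 s.
2. the cap is set down upright on the dish by means of the puller and no longer carried by it (z of cap in the frame of dish below 0.012 m and horizontal distance between cap and dish below 0.04 m and angle between cap's own z axis and vertical below 0.1 rad and horizontal distance between puller and cap below 0.05 m and contact force between puller and cap below 0.1 N), for 0.1 s.
At the end, for the whole second after the job is handed in: The cap stands upright (within 0.1 rad) on its plug on the dish's floor, its centre within 40 mm of the dish's centre, at rest; the puller stands upright (within 0.1 rad) on the bare counter, more than 90 mm from the dish's centre and touching neither dish nor cap, at rest (z of cap in the frame of dish below 0.012 m and horizontal distance between cap and dish below 0.04 m and angle between each of cap, puller's own z axis and vertical below 0.1 rad and linear speed of each of cap, puller below 0.02 m/s and height (world z) of puller below 0.005 m and horizontal distance between puller and dish above 0.09 m and contact force between puller and dish below 0.1 N and contact force between puller and cap below 0.1 N).
It fails at once if the fingers touch the cap (contact force between the fingers and cap above 0.5 N).
It fails at once if the cap is tipped more than 0.5 rad (angle between cap's own z axis and vertical above 0.5 rad).
It fails at once if the tumbler is moved more than 15 mm or tipped (distance of tumbler from where it was at the start of the episode above 0.015 m or angle between tumbler's own z axis and vertical above 0.25 rad).
It fails at once if the soap case, comb or nail clipper is moved more than 15 mm (distance of any of soap_case, comb, clipper from where it was at the start of the episode above 0.015 m).
It also fails if it takes over 72 s, if anything falls off the work surface, if the arm or the gripper's body presses on something with over 40 N, if the wrist force passes 120 N, or if a joint passes its speed limit or range.

### The arm

A 6-joint arm with a two-finger parallel gripper is mounted at the origin on the work surface. World frame = base frame: x ahead of the robot, y to its left, z up, the work surface at z = 0. Lengths are in m, angles in rad, forces in N, time in s.
With the tool pointing down it reaches from about 0.25 to 0.775 m from the base axis. Payload 4 kg.
Tool frame: the origin (TCP) lies at the very end of the fingers, on their centre line; the grasp point (between the pads) lies 19 mm behind it; y points along the fingers, x is the direction in which the jaws open and shut, and the axes are right-handed (so a half turn about y gives the same grasp; the last joint's range is limited). The gripper opens to 94 mm and grips with 3 to 60 N. Pads are 16 mm wide; open, the fingers measure 119 mm over their backs; the gripper's body (75 mm by 177 mm) begins 78 mm behind the grasp point.
Start: joints at [1.055, 0.087, 1.371, -0, 1.684, -0.103], TCP at [0.221, 0.504, 0.206] pointing down, gripper open.
Joint ranges: [-3.1, 3.1], [-0.76, 2.03], [0.27, 2.55], [-1.08, 4.22], [0.17, 2.65], [-2.57, 2.57]. Speed limits (rad/s): [2.79, 2.79, 3.14, 3.14, 3.14, 3.14].

### API

Orientations are given as [roll, pitch, yaw] about the fixed x, y, z axes, in that order (R = Rz(yaw) Ry(pitch) Rx(roll)).
In Python, from bench import robot gives the robot as it stands.
- The arm moves only by the shell command python3 -m handwheel 'ROWS' [OPENING]. ROWS is JSON, a list of rows, each an object with "delta_pos": the shift along the tool's x, y, z in mm, a list of three; "yaw": the turn about the tool's y in rad. A call has 1 to 12 rows; each row is the pose to reach, as a shift and turn from the pose commanded when the call began, along the tool's axes at that moment; what a row does not reach only later rows make up. A row lasts 1/10 s, in which the tool goes at most 50 mm and 8.59 degrees, less where a joint would pass 70% of its speed; a pose out of reach is approached as far as the arm can. A call with a gripper value outside its range is refused whole. OPENING is the closure in counts, from 0 (fully open) to 255 (shut), set as the call begins (- or left out, the last holds). The fingers move at their own pace and stop on an object; the grip force is fixed at half the most. Time passes only in rows, so rows that repeat a pose let the fingers close. It gives the time, the measured TCP pose, the force and the opening at its end, in the units of the state.
- robot.get_obs(): the state, without advancing time (a new reading comes with each control period).
- robot.snapshot(name): name is "scene" or "top"; returns a dict with "image" (480x640x3 uint8, red, green, blue), "fx", "fy", "cx", "cy" (pixels), "rvec" (rotation vector, rad) and "tvec" (3), from world to camera coordinates, as OpenCV has them. Camera axes: x right, y down, z forward; pixel columns grow to the right and rows downward; lengths in m; the calibration is good to about 2 mm. A picture is of the moment at which its call begins. There is no depth.
- robot.close_job(): hands the job in, once; it reports no verdict.
The state is a dict: "time": time; "joint_positions": joint angles; "qvel": joint speeds; "joint_torque": joint torques, N m; "tool_pos": TCP position; "ee_rot": TCP orientation; "wrist_force": force on the tool from outside, world axes, zero at the start; "wrist_torque": the same for the moment, N m; "width": finger opening in m.
Only numpy, scipy, OpenCV 4.12 (cv2) and the standard library are available. Lean on these libraries where they do the work, as an engineer would, in place of code of your own. Each camera call takes 0.05 s, during which the arm holds its last target.

## Working session

There is one attempt and no reset: what is moved stays moved. The work goes in short steps, Python scripts to look and compute and a shell command to move; the robot and the scene stay as the last step left them, time stands still between calls to the robot, and variables do not carry over. Pictures are saved under pics/ and viewed, and the job is handed in when it is done.

```bash
ls; mkdir -p pics; python3 - <<'E'
from bench import robot
import cv2,json
o=robot.get_obs(); print({k:(v if not hasattr(v,'tolist') else v.tolist()) for k,v in o.items()})
for n in("scene","top"):
    s=robot.snapshot(n); cv2.imwrite(f'pics/{n}0.png',s["image"][:,:,::-1]); print(n,s["fx"],s["fy"],s["cx"],s["cy"],s["rvec"],s["tvec"])
E
```

```text
pics
{'time': 0.0, 'joint_positions': [1.05486996807889, 0.08793603841133221, 1.3722424023592723, -2.8405771002219347e-05, 1.683628316890569, -0.10303644151717972], 'qvel': [-0.0008085047697148896, -0.0013845948679993014, -0.0005928603312733825, 0.0001444585020267478, 0.0007478935403415337, -0.0011616216164569355], 'joint_torque': [0.0007985182128322776, -34.017813205718994, -30.24317979812622, 0.07193368161097169, 0.032901494996622205, -0.0001557036875965423], 'tool_pos': [0.22039546302808904, 0.5032991583791183, 0.20432058410286444], 'ee_rot': [-1.570596678969503, 0.002205265178320426, 1.1579034626977511], 'wrist_force': [-0.1559408481879595, -0.575665625314997, -0.5119024186227288], 'wrist_torque': [0.020219753195153078, -0.014306298497891525, 0.019057734560456133], 'width': 0.09381085305518168}
scene 569.799463297351 569.799463297351 317.8188606951163 239.25937459262272 [ 2.21036172  0.8382441  -0.34035262] [-0.41605236 -0.21862924  1.31621093]
top 607.3175613831354 607.3175613831354 324.1565912570828 232.38045937437653 [ 2.12033683 -2.09548656  0.18210032] [-0.01935712  0.55563453  1.08322359]
```

View pics/scene0.png

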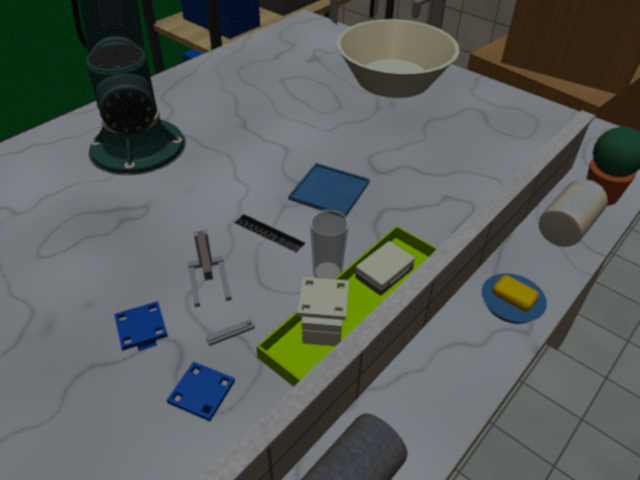

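View pics/top0.png

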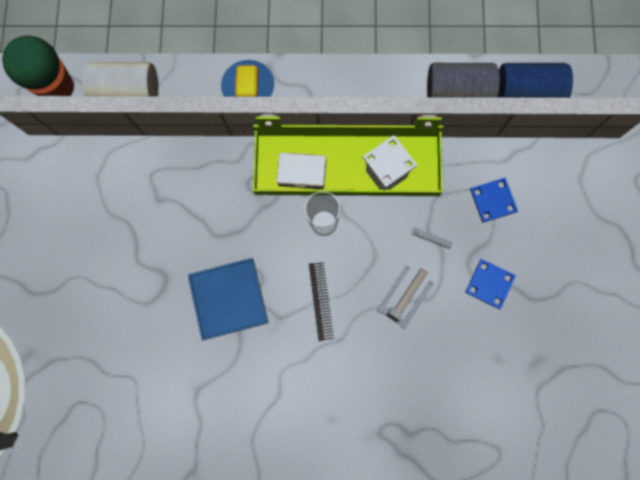

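The top view has world +x up and +y left. The puller is at about (405,295), the cap at (390,160), the dish at (228,298) and the tumbler at (322,213). The tumbler blocks the rack's +y/−x side, so I'll enter from −x/−y. Next I'll zoom in and measure.

```bash
cat > h.py <<'E'
import numpy as np,cv2
from bench import robot
class Cam:
    def __init__(s,n):
        d=robot.snapshot(n); s.im=d["image"]; s.K=np.array([[d["fx"],0,d["cx"]],[0,d["fy"],d["cy"]],[0,0,1.]])
        s.rv=np.array(d["rvec"],float); s.R=cv2.Rodrigues(s.rv)[0]; s.t=np.array(d["tvec"],float)
        s.c=-s.R.T@s.t
    def pt(s,uv,z):
        uv=np.atleast_2d(np.array(uv,float)); r=np.c_[uv,np.ones(len(uv))]@np.linalg.inv(s.K).T@s.R
        return s.c+r*((z-s.c[2])/r[:,2])[:,None]
    def px(s,P): return cv2.projectPoints(np.atleast_2d(np.array(P,float)),s.rv,s.t,s.K,None)[0].reshape(-1,2)
    def crop(s,name,x,y,w,h,k):
        cv2.imwrite(name,cv2.resize(s.im[y:y+h,x:x+w,::-1],None,fx=k,fy=k,interpolation=cv2.INTER_CUBIC))
E
python3 - <<'E'
from h import *
t=Cam("top");s=Cam("scene")
t.crop('pics/t1.png',360,130,110,200,3) if 0 else t.crop('pics/t1.png',360,240,100,90,8)
t.crop('pics/t2.png',340,120,100,75,8)
s.crop('pics/s1.png',170,220,100,75,8 if 0 else 8)
s.crop('pics/s2.png',270,265,100,75,8)
print(t.c,s.c)
hsv=cv2.cvtColor(t.im,cv2.COLOR_RGB2HSV)
print(hsv[298,228],hsv[160,350],hsv[285,490],hsv[160,390],hsv[290,408])
m=((abs(hsv[...,0].astype(int)-hsv[298,228][0])<6)&(hsv[...,1]>120)).astype(np.uint8)
m[:,:150]=0
n,l,st,ce=cv2.connectedComponentsWithStats(m)
for i in range(1,n):
    if st[i,4]>300:
        c=cv2.findContours((l==i).astype(np.uint8),cv2.RETR_EXTERNAL,cv2.CHAIN_APPROX_NONE)[0][0]
        r=cv2.minAreaRect(c);b=cv2.boxPoints(r);print(st[i],b.tolist()); P=t.pt(b,.012);print(P, P.mean(0),np.linalg.norm(np.diff(P,axis=0),axis=1))
E
```

```text
[ 0.33475107 -0.04069757  1.16994153] [ 1.03051129 -0.55798767  0.7615811 ]
[106 164 140] [ 35 207 206] [109 191 191] [106  20 213] [ 13  22 140]
[222  61  52  35 764] [[222.0, 61.0], [273.0, 61.0], [273.0, 95.0], [222.0, 95.0]]
[[0.92349397 0.20460796 0.012     ]
 [0.92377489 0.0988933  0.012     ]
 [0.84888614 0.09661578 0.012     ]
 [0.84845867 0.20109125 0.012     ]] [0.88615342 0.15030207 0.012     ] [0.10571503 0.07492337 0.10447634]
[ 500   64   72   32 2138] [[500.0, 64.0], [571.0, 64.0], [571.0, 95.0], [500.0, 95.0]]
[[ 0.918391   -0.36622685  0.012     ]
 [ 0.9187913  -0.50994661  0.012     ]
 [ 0.85135019 -0.50560358  0.012     ]
 [ 0.85076829 -0.36338573  0.012     ]] [ 0.8848252  -0.43629069  0.012     ] [0.14372032 0.0675808  0.14221904]
[ 471  178   46   44 1168] [[470.03271484375, 187.93701171875], [506.357666015625, 176.46597290039062], [517.26953125, 211.0201416015625], [480.944580078125, 222.49118041992188]]
[[ 0.65585532 -0.29679154  0.012     ]
 [ 0.67976035 -0.36862181  0.012     ]
 [ 0.61013987 -0.38662044  0.012     ]
 [ 0.58667991 -0.31558532  0.012     ]] [ 
[... 194 characters left out ...]
265625, 322.5882568359375], [202.2353057861328, 338.94122314453125]]
[[0.47850952 0.25311527 0.012     ]
 [0.51169758 0.12785308 0.012     ]
 [0.38916701 0.09278975 0.012     ]
 [0.35701961 0.21552586 0.012     ]] [0.43409843 0.17232099 0.012     ] [0.12958419 0.12744873 0.12687635]
[ 466  260   49   49 1278] [[464.6123352050781, 291.9015197753906], [480.6385192871094, 258.3923034667969], [515.810791015625, 275.2138366699219], [499.7846374511719, 308.7230529785156]]
[[ 0.45164102 -0.2799205   0.012     ]
 [ 0.51626346 -0.3124682   0.012     ]
 [ 0.48457346 -0.37790281  0.012     ]
 [ 0.42069565 -0.34491336  0.012     ]] [ 0.4682934  -0.32880122  0.012     ] [0.07235614 0.0727045  0.07189352]
```

View pics/t1.png

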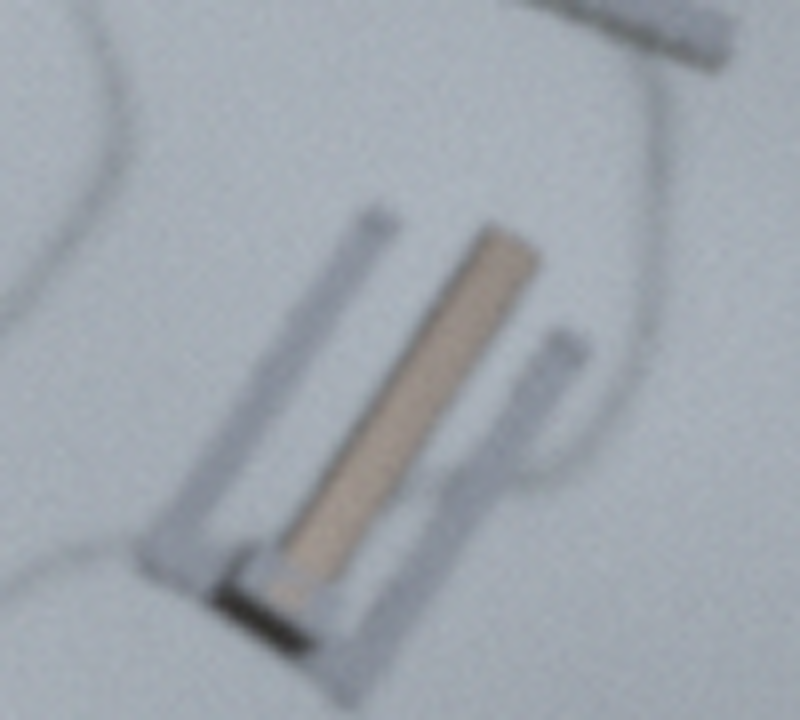

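View pics/t2.png

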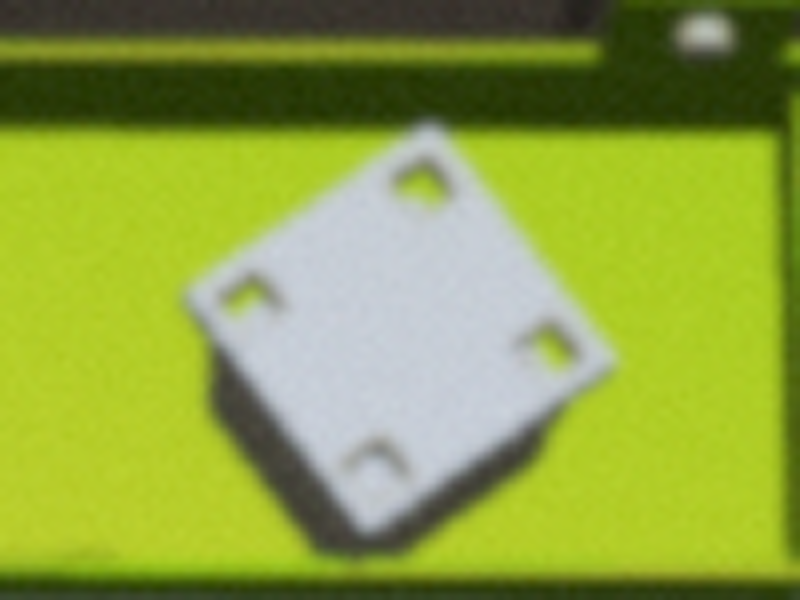

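View pics/s1.png

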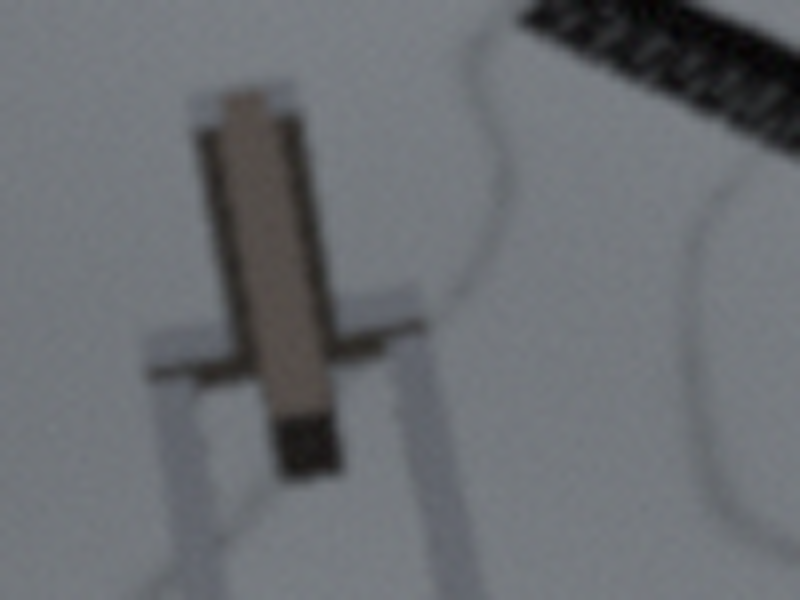

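View pics/s2.png

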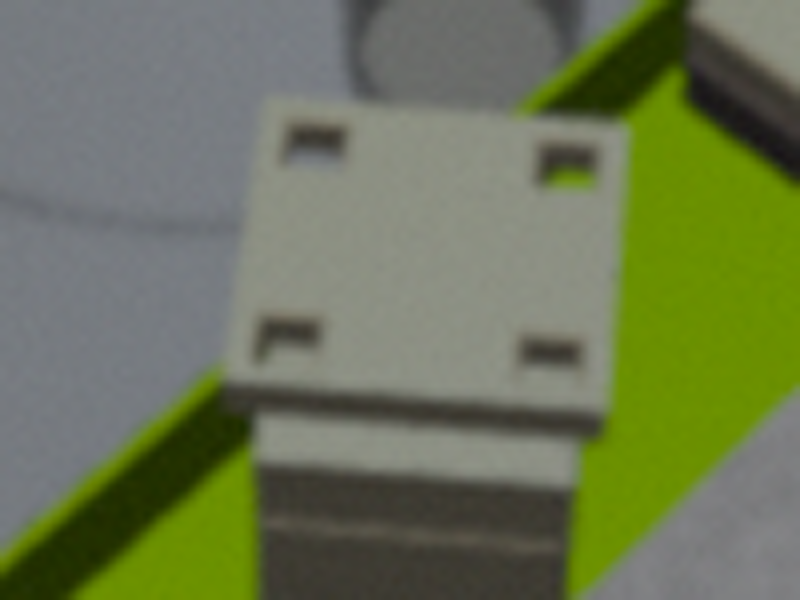

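```bash
cat >> h.py <<'E'
def tri(a,ua,b,ub):
    P=cv2.triangulatePoints(a.K@np.c_[a.R,a.t],b.K@np.c_[b.R,b.t],np.array(ua,float).T,np.array(ub,float).T)
    return (P[:3]/P[3]).T
def up(l,ox,oy,k=8): return [((x+.5)/k-.5+ox,(y+.5)/k-.5+oy) for x,y in l]
E
python3 - <<'E'
from h import *
np.set_printoptions(precision=4,suppress=True)
t=Cam("top");s=Cam("scene")
ct=up([(430,120),(618,358),(368,538),(187,295)],340,120)
P=t.pt(ct,.114); print(P,P.mean(0),np.linalg.norm(np.roll(P,-1,0)-P,axis=1))
d=P[0]-P[3];e=P[1]-P[2];print('edge dir',np.degrees(np.arctan2(d[1],d[0])),np.degrees(np.arctan2(e[1],e[0])),[np.degrees(np.arctan2(*(q[1::-1]))) for q in (P[0]-P[1],P[3]-P[2])])
print(s.px(P)-np.array([270,265]),'x8')
cs=up([(607,408),(628,122),(268,98),(225,385)],270,265)
Q=s.pt(cs,.114);print(Q,Q.mean(0))
# match by nearest
idx=[int(np.argmin(np.linalg.norm(Q-p,axis=1))) for p in P];print(idx)
print(tri(t,ct,s,[cs[i] for i in idx]))
# puller bar top z .080 : corners
bt=up([(492,222),(542,260)],360,240); bl=up([(245,560),(330,610)],360,240)
print('bar end',t.pt(bt,.08),t.pt(bt,.08).mean(0))
pb=up([(378,210),(570,340),(150,560),(345,705)],360,240)
L=t.pt(pb,.010);print('tips/heels',L, t.pt(pb,.006))
# tumbler rim: outline top z .125
E
```

```text
[[ 0.7274 -0.1381  0.114 ]
 [ 0.671  -0.18    0.114 ]
 [ 0.6285 -0.1234  0.114 ]
 [ 0.6852 -0.0828  0.114 ]] [ 0.678  -0.1311  0.114 ] [0.0702 0.0708 0.0698 0.0696]
edge dir -52.71789169504713 -53.08031371554633 [np.float64(36.62207058187408), np.float64(35.622962036176716)]
[[76.3646 49.47  ]
 [27.8644 46.0176]
 [32.4981  9.978 ]
 [77.8719 13.6551]] x8
[[ 0.7276 -0.1405  0.114 ]
 [ 0.6869 -0.0844  0.114 ]
 [ 0.6317 -0.1256  0.114 ]
 [ 0.6729 -0.1824  0.114 ]] [ 0.6798 -0.1333  0.114 ]
[0, 3, 2, 1]
[[ 0.7274 -0.1388  0.1125]
 [ 0.6716 -0.1806  0.1113]
 [ 0.6295 -0.1236  0.1106]
 [ 0.6859 -0.0829  0.112 ]]
bar end [[ 0.4882 -0.1891  0.08  ]
 [ 0.4797 -0.2002  0.08  ]] [ 0.484  -0.1946  0.08  ]
tips/heels [[ 0.5007 -0.1714  0.01  ]
 [ 0.4699 -0.2167  0.01  ]
 [ 0.4164 -0.1165  0.01  ]
 [ 0.383  -0.1622  0.01  ]] [[ 0.5012 -0.1719  0.006 ]
 [ 0.4703 -0.2173  0.006 ]
 [ 0.4167 -0.1167  0.006 ]
 [ 0.3832 -0.1626  0.006 ]]
```

Measured positions:

| Item | Position (m) | Heading | Check |
|---|---|---|---|
| Cap centre | (0.679, −0.132) | sides at 36.5° | sides come out at 70 mm, as given |
| Puller origin | (0.448, −0.170) | −33° | tip spacing 55 mm against 54 |
| Dish centre | (0.434, 0.172) | – | sides 127–130 mm |

For joint 6 range, I'll grip with the tool yaw at −2.15.

```bash
cat >> h.py <<'E'
def go(x,y,z,yaw=None):
    o=robot.get_obs();p=np.array(o['tool_pos']);a=o['ee_rot'][2]
    d=np.array([x,y,z])-p;c,s=np.cos(a),np.sin(a)
    print('t',o['time'],'tcp',p.round(4),'rpy',np.round(o['ee_rot'],4),'w',round(o['width'],4),'F',np.round(o['wrist_force'],2))
    print('delta mm',np.round(1000*np.array([d[0]*c+d[1]*s,-d[2],-d[0]*s+d[1]*c]),1),'yaw',None if yaw is None else round(a-yaw,4))
E
python3 - <<'E'
from h import *
go(.4476,-.170,.14,-2.150)
t=Cam("top")
# caddy + upstand
hsv=cv2.cvtColor(t.im,cv2.COLOR_RGB2HSV)
m=((abs(hsv[...,0].astype(int)-35)<8)&(hsv[...,1]>150)&(hsv[...,2]>120)).astype(np.uint8)
ys,xs=np.nonzero(m);print(xs.min(),xs.max(),ys.min(),ys.max())
print('front wall top outer',t.pt([(xs.min(),ys.max()),(xs.max(),ys.max())],.058))
print('upstand top front edge',t.pt([(300,112),(300,116)],.138))
E
```

```text
t 0.3 tcp [0.2206 0.5037 0.2051] rpy [-1.5707e+00  6.0000e-04  1.1580e+00] w 0.0943 F [-0.8  -0.03  0.66]
delta mm [-526.    65.1 -478.2] yaw 3.308
237 442 67 192
front wall top outer [[ 0.63166495  0.15367966  0.058     ]
 [ 0.63476748 -0.23383452  0.058     ]]
upstand top front edge [[0.76038562 0.03182085 0.138     ]
 [0.75273322 0.03165458 0.138     ]]
```

```bash
python3 -m handwheel '[{"delta_pos":[-22,0,-20],"yaw":0.138},{"delta_pos":[-44,0,-40],"yaw":0.276},{"delta_pos":[-66,0,-60],"yaw":0.414},{"delta_pos":[-88,0,-80],"yaw":0.552},{"delta_pos":[-110,0,-100],"yaw":0.69},{"delta_pos":[-132,0,-120],"yaw":0.828},{"delta_pos":[-154,0,-140],"yaw":0.966},{"delta_pos":[-176,0,-160],"yaw":1.104},{"delta_pos":[-198,0,-180],"yaw":1.242},{"delta_pos":[-220,0,-200],"yaw":1.38},{"delta_pos":[-242,0,-220],"yaw":1.518},{"delta_pos":[-263,0,-239],"yaw":1.654}]' 0
python3 - <<'E'
from h import *
go(.4476,-.170,.14,-2.150)
E
```

```text
time: 1.55
tool_pos: [0.3343, 0.1658, 0.2057]
ee_rot: [-1.57, -0.001, -0.502]
wrist_force: [0.1, -0.4, 0.2]
width: 0.094
t 1.55 tcp [0.3343 0.1658 0.2057] rpy [-1.5702e+00 -6.0000e-04 -5.0160e-01] w 0.094 F [ 0.06 -0.38  0.2 ]
delta mm [ 260.8   65.7 -240. ] yaw 1.6484
```

```bash
python3 -m handwheel '[{"delta_pos":[22,0,-20],"yaw":0.138},{"delta_pos":[44,0,-40],"yaw":0.276},{"delta_pos":[66,0,-60],"yaw":0.414},{"delta_pos":[88,0,-80],"yaw":0.552},{"delta_pos":[110,0,-100],"yaw":0.69},{"delta_pos":[132,0,-120],"yaw":0.828},{"delta_pos":[154,0,-140],"yaw":0.966},{"delta_pos":[176,0,-160],"yaw":1.104},{"delta_pos":[198,0,-180],"yaw":1.242},{"delta_pos":[220,0,-200],"yaw":1.38},{"delta_pos":[242,0,-220],"yaw":1.518},{"delta_pos":[261,20,-240],"yaw":1.648}]' 0
python3 - <<'E'
from h import *
go(.4476,-.170,.051,-2.150)
t=Cam("top");t.crop('pics/t3.png',340,220,130,100,6)
s=Cam("scene");s.crop('pics/s3.png',120,150,160,130,5)
E
```

```text
time: 2.75
tool_pos: [0.4515, -0.1705, 0.1882]
ee_rot: [-1.564, 0.001, -2.15]
wrist_force: [1.2, -0.5, 0.8]
width: 0.0939
t 2.75 tcp [ 0.4515 -0.1705  0.1882] rpy [-1.5641e+00  9.0000e-04 -2.1498e+00] w 0.0939 F [ 1.17 -0.45  0.77]
delta mm [  1.7 137.2  -3.5] yaw 0.0002
```

View pics/t3.png

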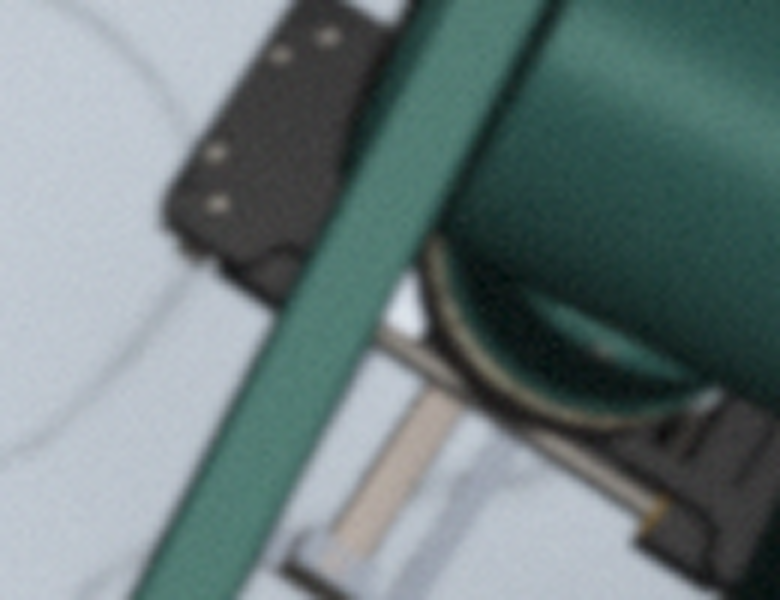

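View pics/s3.png

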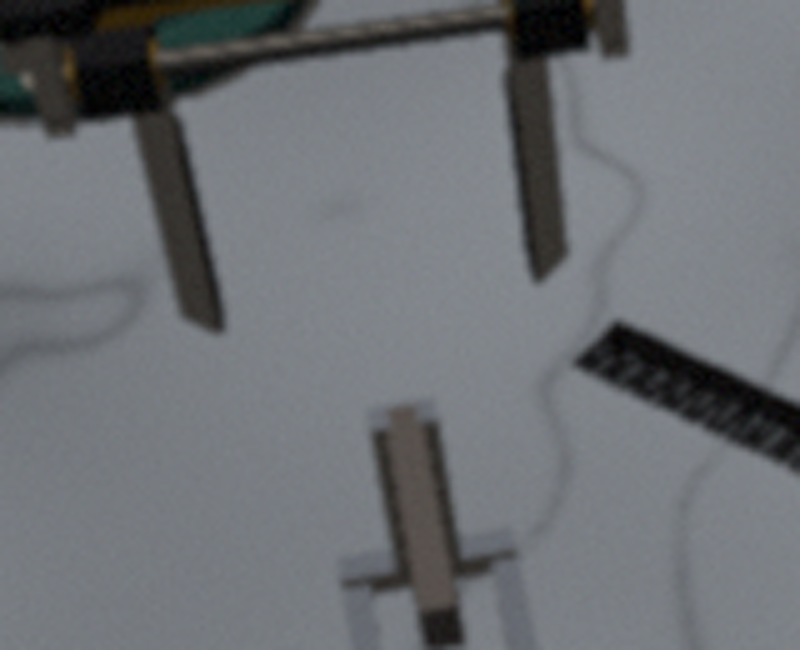

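The open fingers straddle the bar symmetrically in both views. I'll descend and close.

```bash
python3 -m handwheel '[{"delta_pos":[0,30,0],"yaw":0},{"delta_pos":[0,60,0],"yaw":0},{"delta_pos":[0,90,0],"yaw":0},{"delta_pos":[0,110,0],"yaw":0},{"delta_pos":[0,125,0],"yaw":0},{"delta_pos":[0,125,0],"yaw":0},{"delta_pos":[0,125,0],"yaw":0}]' 0
python3 - <<'E'
from h import *
go(.4476,-.170,.051,-2.150)
E
```

```text
time: 3.55
tool_pos: [0.4496, -0.1678, 0.0611]
ee_rot: [-1.571, 0.0, -2.143]
wrist_force: [-0.2, -0.0, -0.3]
width: 0.0938
t 3.55 tcp [ 0.4496 -0.1678  0.0611] rpy [-1.5706e+00  4.0000e-04 -2.1427e+00] w 0.0938 F [-0.18 -0.03 -0.32]
delta mm [ 2.9 10.1 -0.5] yaw 0.0073
```

```bash
python3 -m handwheel '[{"delta_pos":[3,10,0],"yaw":0.007},{"delta_pos":[3,10,0],"yaw":0.007},{"delta_pos":[3,10,0],"yaw":0.007}]' 0
python3 -m handwheel '[{"delta_pos":[0,0,0],"yaw":0},{"delta_pos":[0,0,0],"yaw":0},{"delta_pos":[0,0,0],"yaw":0},{"delta_pos":[0,0,0],"yaw":0},{"delta_pos":[0,0,0],"yaw":0},{"delta_pos":[0,0,0],"yaw":0},{"delta_pos":[0,0,0],"yaw":0},{"delta_pos":[0,0,0],"yaw":0},{"delta_pos":[0,0,0],"yaw":0},{"delta_pos":[0,0,0],"yaw":0}]' 255
python3 - <<'E'
from h import *
go(.4476,-.170,.051,-2.150)
t=Cam("top");t.crop('pics/t4.png',340,220,130,100,6)
s=Cam("scene");s.crop('pics/s4.png',160,180,120,100,6)
E
```

```text
time: 3.85
tool_pos: [0.4478, -0.1709, 0.0507]
ee_rot: [-1.571, 0.0, -2.151]
wrist_force: [0.4, 0.7, 1.3]
width: 0.0942
time: 4.85
tool_pos: [0.4478, -0.1708, 0.0505]
ee_rot: [-1.571, 0.0, -2.151]
wrist_force: [0.3, -0.3, -0.2]
width: 0.0178
t 4.85 tcp [ 0.4478 -0.1708  0.0505] rpy [-1.5708e+00  1.0000e-04 -2.1510e+00] w 0.0178 F [ 0.27 -0.28 -0.21]
delta mm [-0.6 -0.5 -0.6] yaw -0.001
```

View pics/s4.png

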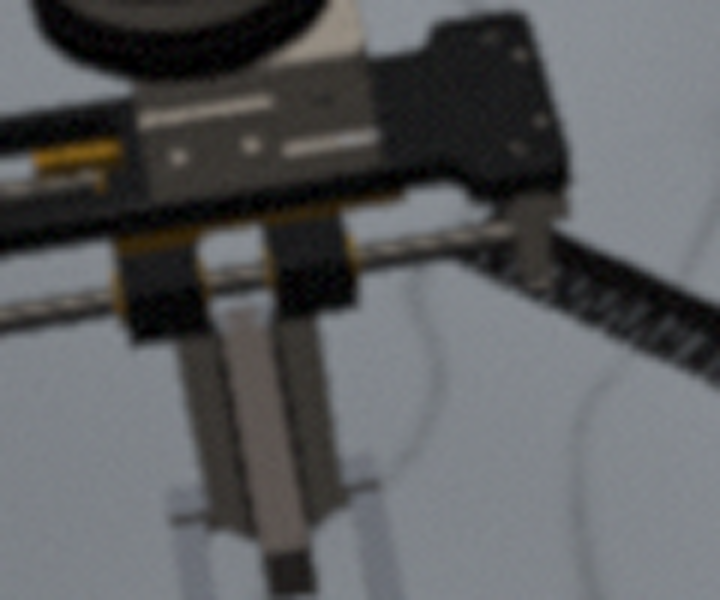

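The fingers are almost on the bar but the opening reads 17.8 mm, so they're still closing. I'll give them a few more rows.

```bash
python3 -m handwheel '[{"delta_pos":[0,0,0],"yaw":0},{"delta_pos":[0,0,0],"yaw":0},{"delta_pos":[0,0,0],"yaw":0},{"delta_pos":[0,0,0],"yaw":0}]' 255
python3 -m handwheel '[{"delta_pos":[0,-10,0],"yaw":0},{"delta_pos":[0,-20,0],"yaw":0},{"delta_pos":[0,-40,0],"yaw":0},{"delta_pos":[0,-65,0],"yaw":0},{"delta_pos":[0,-90,0],"yaw":0},{"delta_pos":[0,-115,0],"yaw":0},{"delta_pos":[0,-130,0],"yaw":0},{"delta_pos":[0,-140,0],"yaw":0},{"delta_pos":[0,-140,0],"yaw":0},{"delta_pos":[0,-140,0],"yaw":0}]' 255
python3 - <<'E'
from h import *
h=np.radians(36.5); c=np.array([.679,-.132]); u=np.array([np.cos(h),np.sin(h)])
a=c-.13*u; print(a)
go(a[0],a[1],.190,-2.151+np.radians(36.5+33.2))
t=Cam("top");t.crop('pics/t5.png',340,220,130,100,6)
s=Cam("scene");s.crop('pics/s5.png',160,130,160,130,5)
E
```

```text
time: 5.35
tool_pos: [0.4478, -0.1708, 0.0504]
ee_rot: [-1.571, 0.0, -2.151]
wrist_force: [0.4, 0.3, 0.2]
width: 0.0136
time: 6.35
tool_pos: [0.4475, -0.1706, 0.19]
ee_rot: [-1.572, 0.0, -2.151]
wrist_force: [-0.1, 0.3, -1.7]
width: 0.0138
[ 0.57449861 -0.20932696]
t 6.35 tcp [ 0.4475 -0.1706  0.19  ] rpy [-1.5716  0.     -2.151 ] w 0.0138 F [-0.11  0.32 -1.74]
delta mm [-37.2   0.  127.4] yaw -1.2164
```

View pics/s5.png

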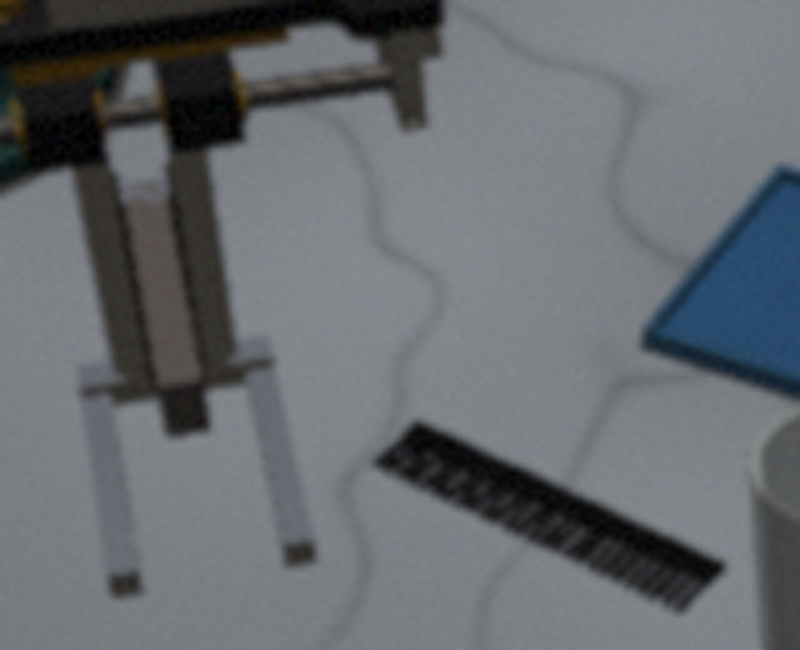

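The puller is held: opening 13.8 mm, load 1.7 N, and TCP-to-underside offset 50.4 mm. Next I'll turn it to the entry heading and move to the stand-off point.

```bash
python3 -m handwheel '[{"delta_pos":[-4,0,12],"yaw":-0.12},{"delta_pos":[-8,0,26],"yaw":-0.24},{"delta_pos":[-12,0,39],"yaw":-0.36},{"delta_pos":[-16,0,52],"yaw":-0.48},{"delta_pos":[-20,5,65],"yaw":-0.6},{"delta_pos":[-24,15,78],"yaw":-0.73},{"delta_pos":[-28,25,91],"yaw":-0.86},{"delta_pos":[-32,35,104],"yaw":-0.98},{"delta_pos":[-36,45,117],"yaw":-1.1},{"delta_pos":[-37,51,127],"yaw":-1.216},{"delta_pos":[-37,51,127],"yaw":-1.216},{"delta_pos":[-37,51,127],"yaw":-1.216}]' 255
python3 - <<'E'
from h import *
go(.5745,-.2093,.139,-.9345)
t=Cam("top");t.crop('pics/t6.png',360,120,130,100,6)
s=Cam("scene");s.crop('pics/s6.png',200,230,160,130,5)
E
```

```text
time: 7.65
tool_pos: [0.5736, -0.2092, 0.1383]
ee_rot: [-1.572, 0.002, -0.937]
wrist_force: [0.4, -0.1, -2.7]
width: 0.014
t 7.65 tcp [ 0.5736 -0.2092  0.1383] rpy [-1.572   0.0025 -0.9375] w 0.014 F [ 0.43 -0.1  -2.74]
delta mm [ 0.6 -0.7  0.6] yaw -0.003
```

View pics/s6.png

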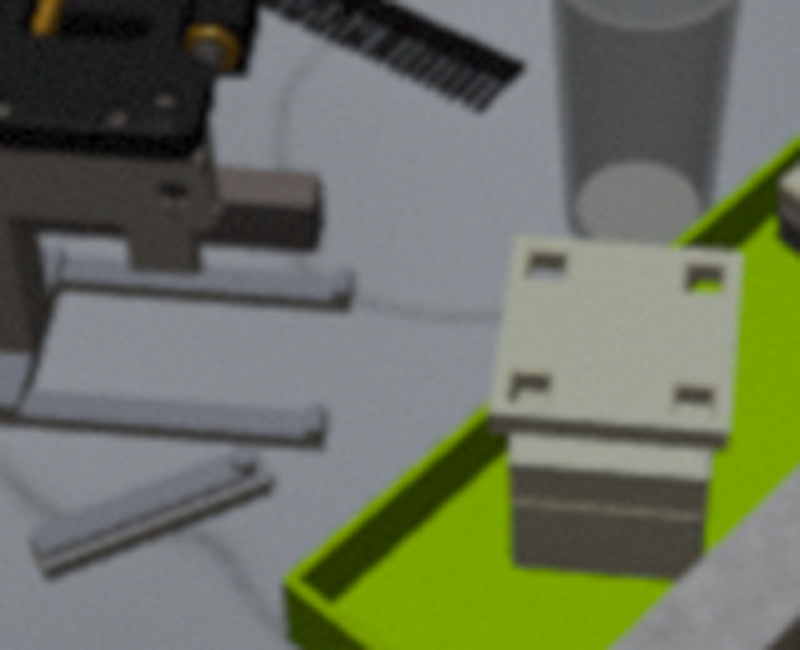

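View pics/t6.png

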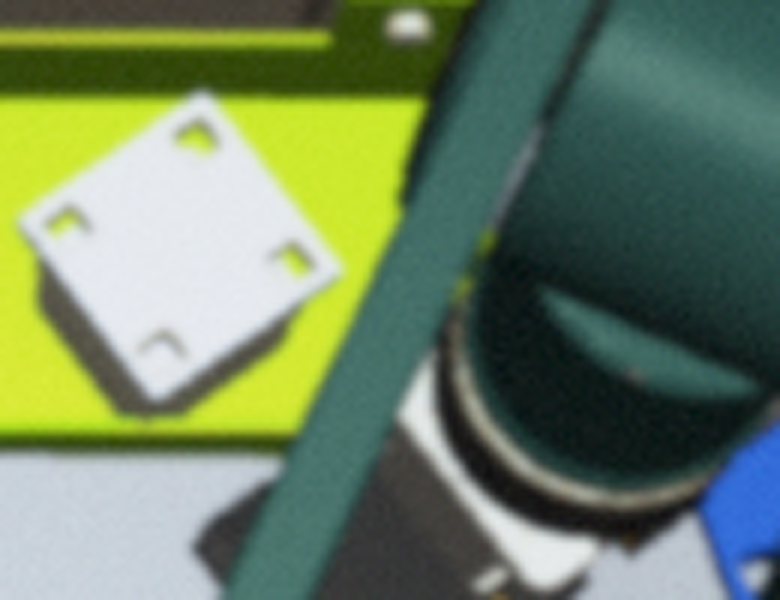

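```bash
python3 - <<'E'
from h import *
np.set_printoptions(precision=4,suppress=True)
s=Cam("scene");t=Cam("top")
o=robot.get_obs();p=np.array(o['tool_pos']);h=o['ee_rot'][2]+np.pi/2;print(np.degrees(h))
u=np.array([np.cos(h),np.sin(h),0]);v=np.array([-u[1],u[0],0]);k=np.array([0,0,1.])
O=p-k*.0504
pr=lambda x,y,z:O+u*x+v*y+k*z
q=s.px([pr(.047,.032,.010),pr(.047,.022,.010),pr(.047,-.022,.01),pr(.047,-.032,.010),pr(.047,-.032,.0)])
print('pred crop px',(q-[200,230]+.5)*5-.5)
R=s.pt(up([(512,467),(712,482)],200,230,5),.085);print('rack top corners',R)
for z in(.085,.083):
  for name,pp in (('racktop',[pp for pp in s.pt(up([(512,467),(712,482)],200,230,5),z)]),): 
    d=np.array(pp)-[.679,-.132,0]; hh=np.radians(36.5);print(z,d@[np.cos(hh),np.sin(hh),0],d@[-np.sin(hh),np.cos(hh),0])
for z in (.114,.112):
    d=s.pt(up([(493,416),(728,434),(742,254),(515,238)],200,230,5),z)-[.679,-.132,0];print(z,d@[np.cos(hh),np.sin(hh),0],d@[-np.sin(hh),np.cos(hh),0])
E
```

```text
36.37225885869954
pred crop px [[360.0986 258.8845]
 [355.4491 283.0589]
 [334.0536 394.3017]
 [328.9662 420.753 ]
 [330.7158 441.946 ]]
rack top corners [[ 0.6748 -0.1756  0.085 ]
 [ 0.7226 -0.1404  0.085 ]]
0.085 [-0.0293  0.0301] [-0.0326 -0.0327]
0.083 [-0.0295  0.0301] [-0.0311 -0.0311]
0.114 [-0.0342  0.0337  0.0347 -0.0349] [-0.037  -0.0373  0.0323  0.0324]
0.112 [-0.0344  0.0338  0.0347 -0.0351] [-0.0355 -0.0358  0.0341  0.0342]
```

The scene-camera prediction of the fork tips agrees within about 2 mm (puller perhaps 2 mm back of the TCP). The rack and plate edges fit the expected sizes and heights. I'll drive in along tool z, watching the force.

```bash
python3 -m handwheel '[{"delta_pos":[0,-1,12],"yaw":-0.003},{"delta_pos":[0,-1,24],"yaw":-0.003},{"delta_pos":[0,-1,36],"yaw":-0.003},{"delta_pos":[0,-1,48],"yaw":-0.003},{"delta_pos":[0,-1,58],"yaw":-0.003},{"delta_pos":[0,-1,64],"yaw":-0.003},{"delta_pos":[0,-1,64],"yaw":-0.003}]' 255
python3 - <<'E'
from h import *
go(.6806,-.1310,.1395,-.9345)
s=Cam("scene");s.crop('pics/s7.png',200,230,160,130,5)
E
```

```text
time: 8.55
tool_pos: [0.6264, -0.1707, 0.1401]
ee_rot: [-1.571, 0.0, -0.931]
wrist_force: [-1.0, -0.3, -1.6]
width: 0.0136
t 8.55 tcp [ 0.6264 -0.1707  0.1401] rpy [-1.5709e+00  4.0000e-04 -9.3080e-01] w 0.0136 F [-1.04 -0.33 -1.55]
delta mm [ 0.5  0.6 67.1] yaw 0.0037
```

View pics/s7.png

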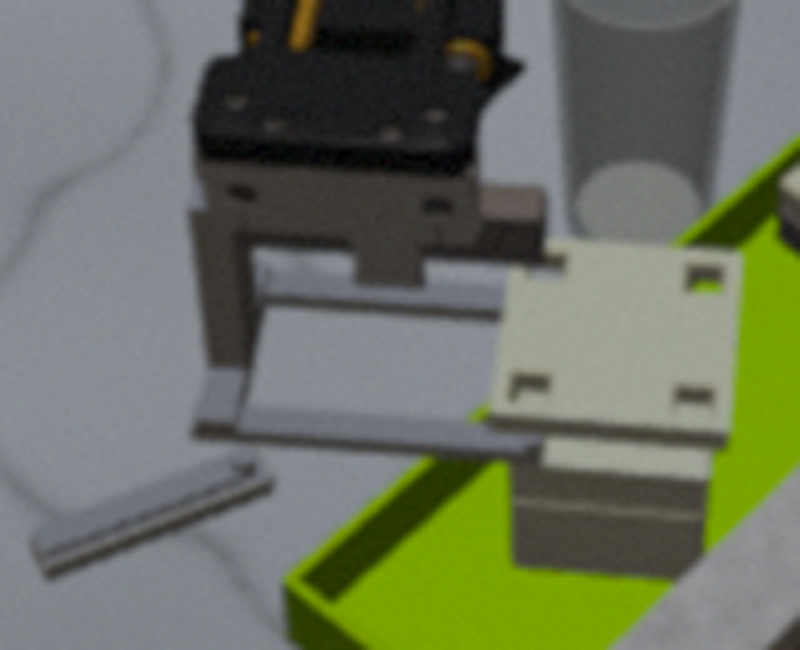

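The fork tips (≈(535,450) in the crop) are between the plate's underside and the rack top, and the force stays low. I'll go on to full depth.

```bash
python3 -m handwheel '[{"delta_pos":[0,0,12],"yaw":0.003},{"delta_pos":[0,0,24],"yaw":0.003},{"delta_pos":[0,0,36],"yaw":0.003},{"delta_pos":[0,0,48],"yaw":0.003},{"delta_pos":[0,0,60],"yaw":0.003},{"delta_pos":[0,0,67],"yaw":0.003},{"delta_pos":[0,0,67],"yaw":0.003},{"delta_pos":[0,0,67],"yaw":0.003}]' 255
python3 - <<'E'
from h import *
go(.6806,-.1310,.1395,-.9345)
s=Cam("scene");s.crop('pics/s8.png',200,230,160,130,5)
E
```

```text
time: 9.4
tool_pos: [0.6795, -0.1315, 0.1403]
ee_rot: [-1.571, 0.0, -0.935]
wrist_force: [-0.5, -0.4, -2.4]
width: 0.0138
t 9.4 tcp [ 0.6795 -0.1315  0.1403] rpy [-1.5713e+00  1.0000e-04 -9.3480e-01] w 0.0138 F [-0.49 -0.42 -2.39]
delta mm [0.3 0.8 1.1] yaw -0.0003
```

View pics/s8.png

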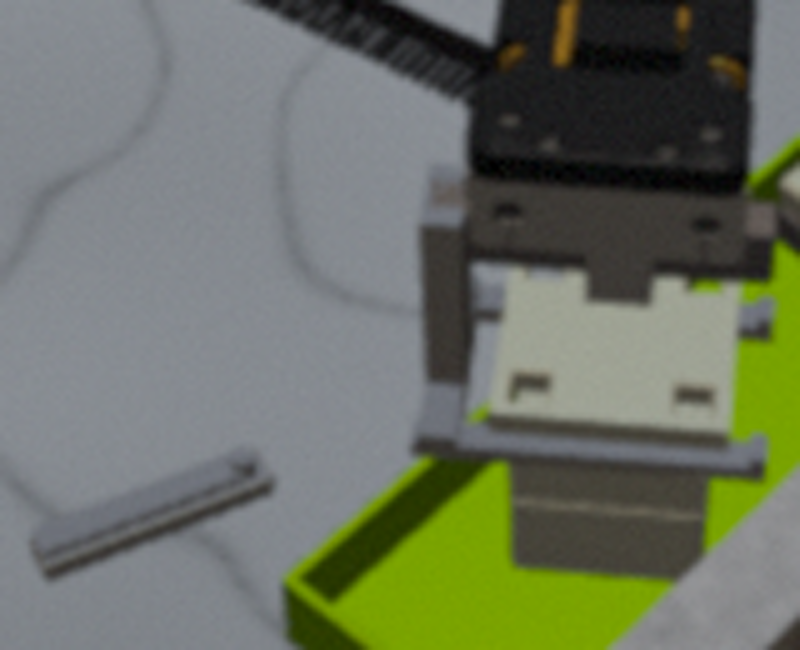

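The lips protrude past the plate's far edge and the post is clear of its near edge, so the fork is fully under. Now I'll pull straight up slowly.

```bash
python3 -m handwheel '[{"delta_pos":[0,-3,0],"yaw":0},{"delta_pos":[0,-6,0],"yaw":0},{"delta_pos":[0,-9,0],"yaw":0},{"delta_pos":[0,-11,0],"yaw":0},{"delta_pos":[0,-13,0],"yaw":0},{"delta_pos":[0,-15,0],"yaw":0},{"delta_pos":[0,-17,0],"yaw":0},{"delta_pos":[0,-19,0],"yaw":0},{"delta_pos":[0,-21,0],"yaw":0}]' 255
python3 -m handwheel '[{"delta_pos":[0,-2,0],"yaw":0},{"delta_pos":[0,-5,0],"yaw":0},{"delta_pos":[0,-8,0],"yaw":0},{"delta_pos":[0,-11,0],"yaw":0},{"delta_pos":[0,-14,0],"yaw":0},{"delta_pos":[0,-18,0],"yaw":0},{"delta_pos":[0,-22,0],"yaw":0},{"delta_pos":[0,-24,0],"yaw":0},{"delta_pos":[0,-24,0],"yaw":0}]' 255
python3 - <<'E'
from h import *
go(.6806,-.1310,.1395,-.9345)
s=Cam("scene");s.crop('pics/s9.png',200,200,160,130,5)
E
```

```text
time: 10.35
tool_pos: [0.68, -0.1313, 0.1637]
ee_rot: [-1.569, -0.002, -0.935]
wrist_force: [-0.1, -0.1, -1.7]
width: 0.014
time: 11.25
tool_pos: [0.6798, -0.1316, 0.1861]
ee_rot: [-1.57, -0.001, -0.935]
wrist_force: [-1.0, -0.5, -2.7]
width: 0.0137
t 11.25 tcp [ 0.6798 -0.1316  0.1861] rpy [-1.5701e+00 -7.0000e-04 -9.3500e-01] w 0.0137 F [-1.03 -0.48 -2.74]
delta mm [ 0.  46.6  1. ] yaw -0.0005
```

View pics/s9.png

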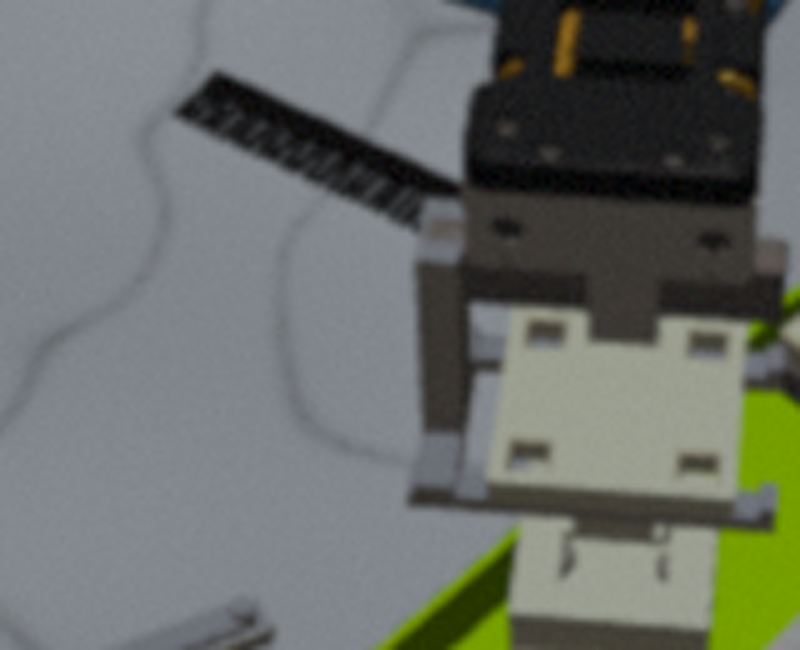

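The cap is off the rack and sits level on both prongs between the lips and the post. Next I'll lift clear of the tumbler and carry it gently towards the dish.

```bash
python3 -m handwheel '[{"delta_pos":[0,-4,0],"yaw":0},{"delta_pos":[0,-11,0],"yaw":0},{"delta_pos":[0,-20,0],"yaw":0},{"delta_pos":[0,-30,0],"yaw":0},{"delta_pos":[0,-40,0],"yaw":0},{"delta_pos":[0,-50,0],"yaw":0},{"delta_pos":[0,-58,0],"yaw":0},{"delta_pos":[0,-63,0],"yaw":0},{"delta_pos":[0,-66,0],"yaw":0},{"delta_pos":[0,-66,0],"yaw":0}]' 255
python3 -m handwheel '[{"delta_pos":[-4,0,0],"yaw":0},{"delta_pos":[-11,0,-1],"yaw":0},{"delta_pos":[-21,0,-2],"yaw":0},{"delta_pos":[-34,0,-3],"yaw":0},{"delta_pos":[-49,0,-4],"yaw":0},{"delta_pos":[-66,0,-5],"yaw":0},{"delta_pos":[-85,0,-6],"yaw":0},{"delta_pos":[-104,0,-7],"yaw":0},{"delta_pos":[-123,0,-8],"yaw":0},{"delta_pos":[-142,0,-8],"yaw":0},{"delta_pos":[-161,0,-9],"yaw":0},{"delta_pos":[-180,0,-9],"yaw":0}]' 255
python3 -m handwheel '[{"delta_pos":[-18,0,-1],"yaw":0},{"delta_pos":[-36,0,-2],"yaw":0},{"delta_pos":[-54,0,-3],"yaw":0},{"delta_pos":[-72,0,-4],"yaw":0},{"delta_pos":[-90,0,-4],"yaw":0},{"delta_pos":[-107,0,-5],"yaw":0},{"delta_pos":[-123,0,-5],"yaw":0},{"delta_pos":[-137,0,-6],"yaw":0},{"delta_pos":[-149,0,-6],"yaw":0},{"delta_pos":[-158,0,-6],"yaw":0},{"delta_pos":[-164,0,-6],"yaw":0},{"delta_pos":[-168,0,-6],"yaw":0}]' 255
python3 - <<'E'
from h import *
go(.434,.172,.15,-.935)
s=Cam("scene");s.crop('pics/s10.png',230,50,200,160,4)
t=Cam("top");t.crop('pics/t10.png',150,200,200,160,4)
E
```

```text
time: 12.3
tool_pos: [0.6797, -0.1316, 0.2519]
ee_rot: [-1.57, -0.0, -0.935]
wrist_force: [0.4, -0.2, -2.4]
width: 0.0141
time: 13.5
tool_pos: [0.5641, 0.0092, 0.2516]
ee_rot: [-1.571, 0.0, -0.935]
wrist_force: [-0.4, 0.0, -1.9]
width: 0.0139
time: 14.7
tool_pos: [0.4607, 0.1399, 0.2515]
ee_rot: [-1.571, -0.0, -0.935]
wrist_force: [0.3, -0.3, -2.6]
width: 0.0137
t 14.7 tcp [0.4607 0.1399 0.2515] rpy [-1.5707e+00 -2.0000e-04 -9.3490e-01] w 0.0137 F [ 0.32 -0.33 -2.62]
delta mm [-41.7 101.5  -2.4] yaw 0.0001
```

View pics/s10.png

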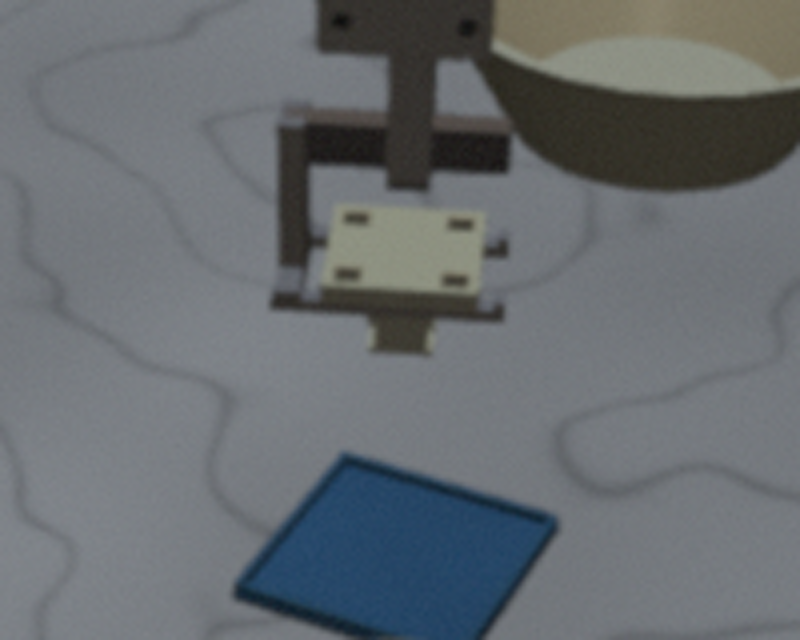

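View pics/t10.png

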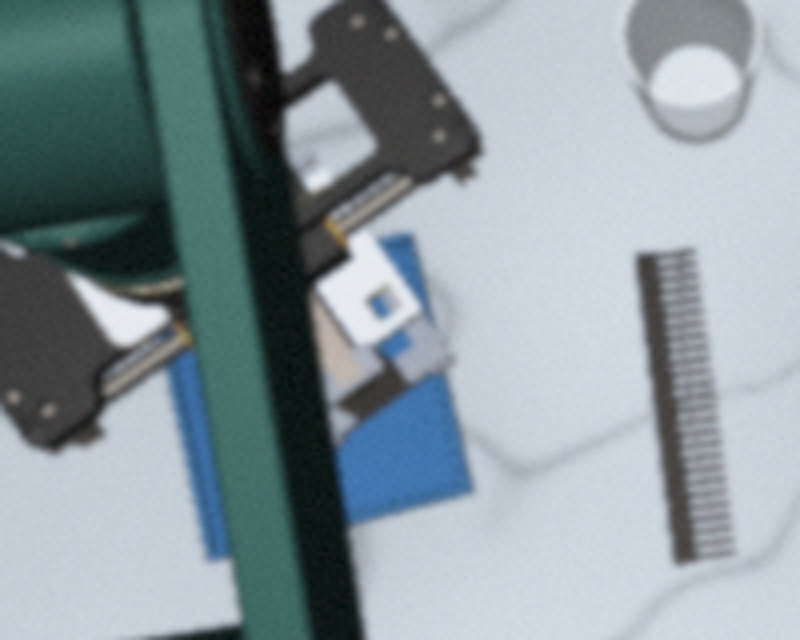

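The cap rides level and centred on the fork. I'll centre it over the dish and lower.

```bash
python3 -m handwheel '[{"delta_pos":[-5,0,0],"yaw":0},{"delta_pos":[-13,0,0],"yaw":0},{"delta_pos":[-23,3,-1],"yaw":0},{"delta_pos":[-33,9,-2],"yaw":0},{"delta_pos":[-39,18,-2],"yaw":0},{"delta_pos":[-42,30,-2],"yaw":0},{"delta_pos":[-42,45,-2],"yaw":0},{"delta_pos":[-42,60,-2],"yaw":0},{"delta_pos":[-42,75,-2],"yaw":0},{"delta_pos":[-42,90,-2],"yaw":0},{"delta_pos":[-42,98,-2],"yaw":0},{"delta_pos":[-42,102,-2],"yaw":0}]' 255
python3 -m handwheel '[{"delta_pos":[0,8,0],"yaw":0},{"delta_pos":[0,18,0],"yaw":0},{"delta_pos":[0,28,0],"yaw":0},{"delta_pos":[0,36,0],"yaw":0},{"delta_pos":[0,42,0],"yaw":0},{"delta_pos":[0,45,0],"yaw":0},{"delta_pos":[0,45,0],"yaw":0},{"delta_pos":[0,45,0],"yaw":0}]' 255
python3 - <<'E'
from h import *
go(.434,.172,.079,-.935)
s=Cam("scene");s.crop('pics/s11.png',250,100,160,130,5)
# cap centre from plate corners in scene at known height
E
```

```text
time: 16.0
tool_pos: [0.4336, 0.1718, 0.1477]
ee_rot: [-1.573, 0.001, -0.935]
wrist_force: [0.5, -1.3, -2.4]
width: 0.014
time: 16.8
tool_pos: [0.4346, 0.1723, 0.1048]
ee_rot: [-1.57, -0.0, -0.935]
wrist_force: [1.3, -0.0, -3.1]
width: 0.0139
t 16.8 tcp [0.4346 0.1723 0.1048] rpy [-1.5701e+00 -2.0000e-04 -9.3500e-01] w 0.0139 F [ 1.27 -0.05 -3.1 ]
delta mm [-0.1 25.8 -0.6] yaw 0.0
```

View pics/s11.png

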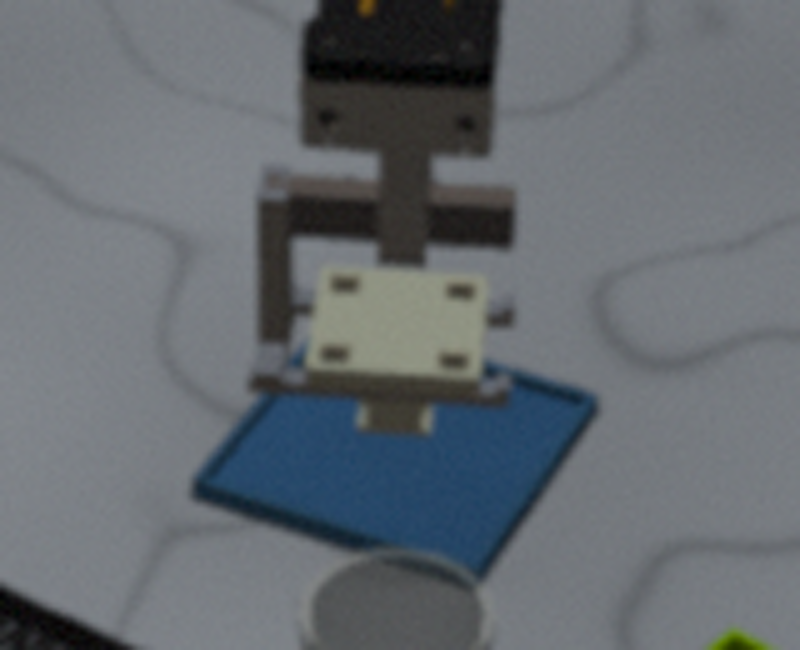

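The cap hangs level above the middle of the dish. I'll lower slowly through contact (TCP z ≈ 0.088), stop about 9 mm below it at ≈ 0.079, and hold.

```bash
python3 -m handwheel '[{"delta_pos":[0,5,0],"yaw":0},{"delta_pos":[0,10,0],"yaw":0},{"delta_pos":[0,13,0],"yaw":0},{"delta_pos":[0,16,0],"yaw":0},{"delta_pos":[0,19,0],"yaw":0},{"delta_pos":[0,22,0],"yaw":0},{"delta_pos":[0,25,0],"yaw":0},{"delta_pos":[0,26,0],"yaw":0},{"delta_pos":[0,26,0],"yaw":0},{"delta_pos":[0,26,0],"yaw":0},{"delta_pos":[0,26,0],"yaw":0},{"delta_pos":[0,26,0],"yaw":0}]' 255
python3 - <<'E'
from h import *
go(.434,.172,.079,-.935)
s=Cam("scene");s.crop('pics/s12.png',250,100,160,130,5)
E
```

```text
time: 18.05
tool_pos: [0.4344, 0.1722, 0.0786]
ee_rot: [-1.57, -0.0, -0.935]
wrist_force: [0.1, 0.2, -1.6]
width: 0.0138
t 18.05 tcp [0.4344 0.1722 0.0786] rpy [-1.5704e+00 -1.0000e-04 -9.3500e-01] w 0.0138 F [ 0.14  0.23 -1.55]
delta mm [-0.1 -0.4 -0.5] yaw 0.0
```

View pics/s12.png

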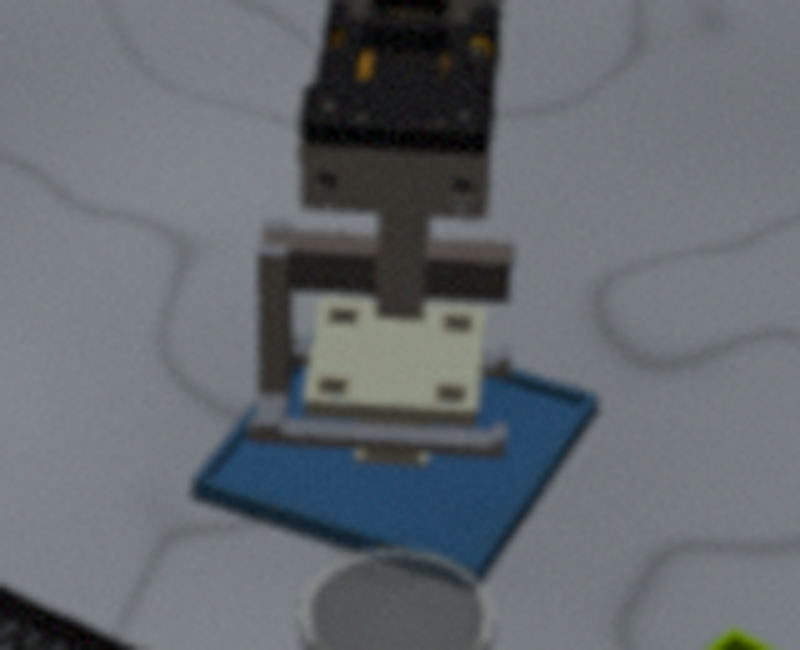

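The cap stands on the dish with the fork free below its plate. I'll back the fork straight out.

```bash
python3 -m handwheel '[{"delta_pos":[0,0,-4],"yaw":0},{"delta_pos":[0,0,-12],"yaw":0},{"delta_pos":[0,0,-24],"yaw":0},{"delta_pos":[0,0,-36],"yaw":0},{"delta_pos":[0,0,-48],"yaw":0},{"delta_pos":[0,0,-62],"yaw":0},{"delta_pos":[0,0,-76],"yaw":0},{"delta_pos":[0,0,-90],"yaw":0},{"delta_pos":[0,0,-104],"yaw":0},{"delta_pos":[0,0,-118],"yaw":0},{"delta_pos":[0,0,-130],"yaw":0},{"delta_pos":[0,0,-130],"yaw":0}]' 255
python3 - <<'E'
from h import *
go(.4476,-.170,.12,-2.151)
s=Cam("scene");s.crop('pics/s13.png',230,100,160,130,5)
E
```

```text
time: 19.3
tool_pos: [0.3285, 0.0943, 0.0784]
ee_rot: [-1.571, -0.0, -0.936]
wrist_force: [-0.1, -0.3, -0.6]
width: 0.0137
t 19.3 tcp [0.3285 0.0943 0.0784] rpy [-1.5705e+00 -3.0000e-04 -9.3620e-01] w 0.0137 F [-0.07 -0.34 -0.63]
delta mm [283.4 -41.6 -60.8] yaw 1.2148
```

View pics/s13.png

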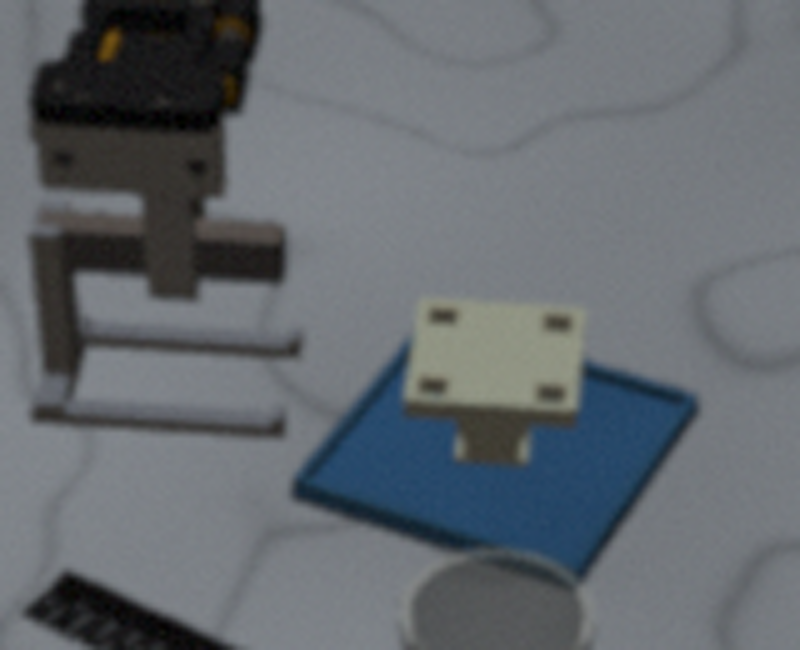

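The cap stands upright, mid-dish, and the fork is clear. I'll take the puller back to its original spot, which is bare counter.

```bash
python3 -m handwheel '[{"delta_pos":[5,-15,0],"yaw":0},{"delta_pos":[25,-35,-2],"yaw":0.1},{"delta_pos":[50,-42,-8],"yaw":0.21},{"delta_pos":[80,-42,-15],"yaw":0.33},{"delta_pos":[110,-42,-22],"yaw":0.45},{"delta_pos":[140,-42,-29],"yaw":0.58},{"delta_pos":[170,-42,-36],"yaw":0.7},{"delta_pos":[200,-42,-43],"yaw":0.83},{"delta_pos":[230,-42,-50],"yaw":0.95},{"delta_pos":[260,-42,-57],"yaw":1.08},{"delta_pos":[283,-42,-61],"yaw":1.2},{"delta_pos":[283,-42,-61],"yaw":1.215}]' 255
python3 -m handwheel '[{"delta_pos":[0,0,0],"yaw":0},{"delta_pos":[0,0,0],"yaw":0}]' 255
python3 - <<'E'
from h import *
go(.4476,-.170,.0525,-2.151)
s=Cam("scene");s.crop('pics/s14.png',130,150,160,130,5)
E
```

```text
time: 20.55
tool_pos: [0.45, -0.1713, 0.1201]
ee_rot: [-1.57, -0.0, -2.154]
wrist_force: [-0.1, 0.9, -1.3]
width: 0.0137
time: 20.75
tool_pos: [0.4485, -0.168, 0.1202]
ee_rot: [-1.572, 0.0, -2.148]
wrist_force: [-0.4, -0.1, -1.8]
width: 0.0136
t 20.75 tcp [ 0.4485 -0.168   0.1202] rpy [-1.5716e+00  5.0000e-04 -2.1481e+00] w 0.0136 F [-0.4  -0.1  -1.81]
delta mm [ 2.1 67.7  0.3] yaw 0.0029
```

View pics/s14.png

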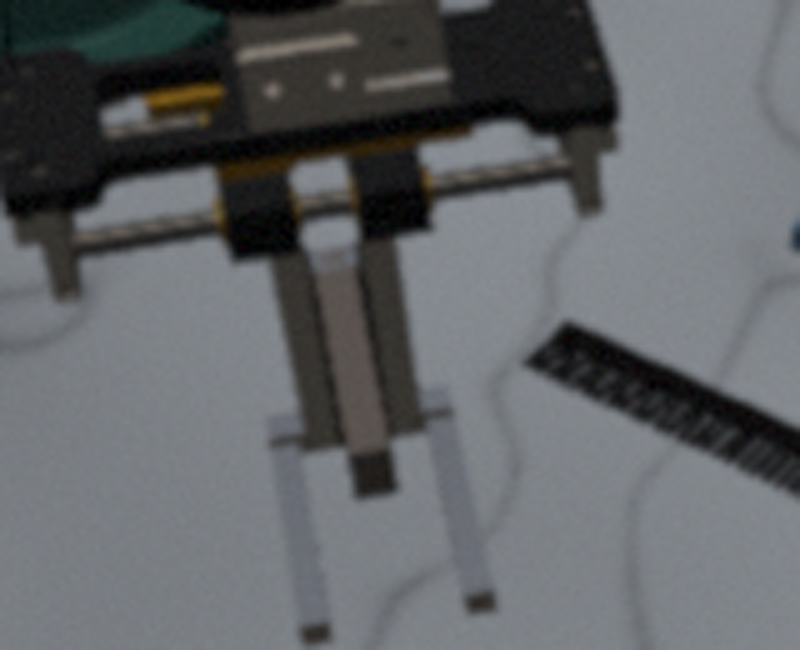

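```bash
python3 -m handwheel '[{"delta_pos":[0,15,0],"yaw":0},{"delta_pos":[0,32,0],"yaw":0},{"delta_pos":[0,46,0],"yaw":0},{"delta_pos":[0,57,0],"yaw":0},{"delta_pos":[0,63,0],"yaw":0},{"delta_pos":[0,66,0],"yaw":0},{"delta_pos":[0,67,0],"yaw":0},{"delta_pos":[0,68,0],"yaw":0},{"delta_pos":[0,69,0],"yaw":0},{"delta_pos":[0,69,0],"yaw":0},{"delta_pos":[0,69,0],"yaw":0}]' 255
python3 - <<'E'
from h import *
go(.4476,-.170,.0505,-2.151)
E
```

```text
time: 21.9
tool_pos: [0.4488, -0.169, 0.0517]
ee_rot: [-1.57, 0.0, -2.15]
wrist_force: [0.8, -0.0, -2.1]
width: 0.0135
t 21.9 tcp [ 0.4488 -0.169   0.0517] rpy [-1.5703e+00  2.0000e-04 -2.1501e+00] w 0.0135 F [ 0.85 -0.02 -2.14]
delta mm [ 1.5  1.2 -0.5] yaw 0.0009
```

```bash
python3 -m handwheel '[{"delta_pos":[0,1,0],"yaw":0},{"delta_pos":[0,1.5,0],"yaw":0},{"delta_pos":[0,1.5,0],"yaw":0},{"delta_pos":[0,1.5,0],"yaw":0}]' 255
python3 -m handwheel '[{"delta_pos":[0,0,0],"yaw":0},{"delta_pos":[0,0,0],"yaw":0},{"delta_pos":[0,0,0],"yaw":0},{"delta_pos":[0,0,0],"yaw":0},{"delta_pos":[0,0,0],"yaw":0},{"delta_pos":[0,0,0],"yaw":0},{"delta_pos":[0,0,0],"yaw":0},{"delta_pos":[0,0,0],"yaw":0},{"delta_pos":[0,0,0],"yaw":0},{"delta_pos":[0,0,0],"yaw":0}]' 0
python3 -m handwheel '[{"delta_pos":[0,-5,0],"yaw":0},{"delta_pos":[0,-15,0],"yaw":0},{"delta_pos":[0,-35,0],"yaw":0},{"delta_pos":[0,-60,0],"yaw":0},{"delta_pos":[0,-90,0],"yaw":0},{"delta_pos":[0,-120,0],"yaw":0},{"delta_pos":[0,-150,0],"yaw":0},{"delta_pos":[0,-150,0],"yaw":0}]' 0
python3 - <<'E'
from h import *
go(.4476,-.170,.0505,-2.151)
for n in("scene","top"): cv2.imwrite(f'pics/{n}_end.png',Cam(n).im[:,:,::-1])
E
```

```text
time: 22.3
tool_pos: [0.4489, -0.1691, 0.0504]
ee_rot: [-1.57, 0.0, -2.15]
wrist_force: [-0.5, 0.1, 0.8]
width: 0.0139
time: 23.3
tool_pos: [0.4487, -0.1689, 0.05]
ee_rot: [-1.571, 0.0, -2.15]
wrist_force: [0.5, -0.1, 0.0]
width: 0.0907
time: 24.1
tool_pos: [0.4512, -0.1702, 0.2063]
ee_rot: [-1.559, 0.001, -2.15]
wrist_force: [0.3, -1.3, 0.4]
width: 0.0941
t 24.1 tcp [ 0.4512 -0.1702  0.2063] rpy [-1.5594e+00  1.3000e-03 -2.1500e+00] w 0.0941 F [ 0.27 -1.29  0.39]
delta mm [  1.8 155.8  -3.1] yaw 0.001
```

View pics/scene_end.png

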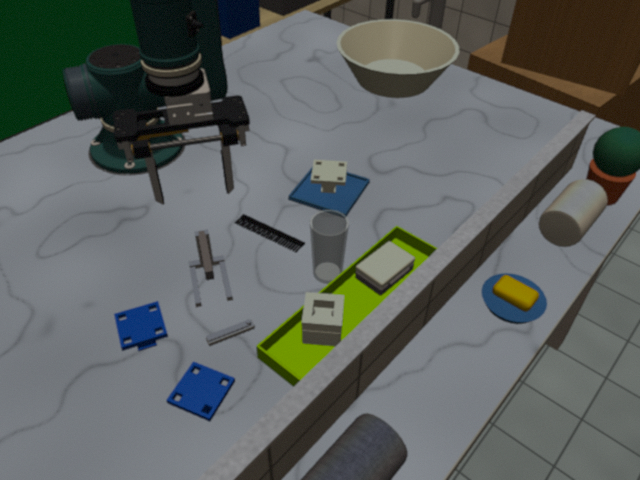

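View pics/top_end.png

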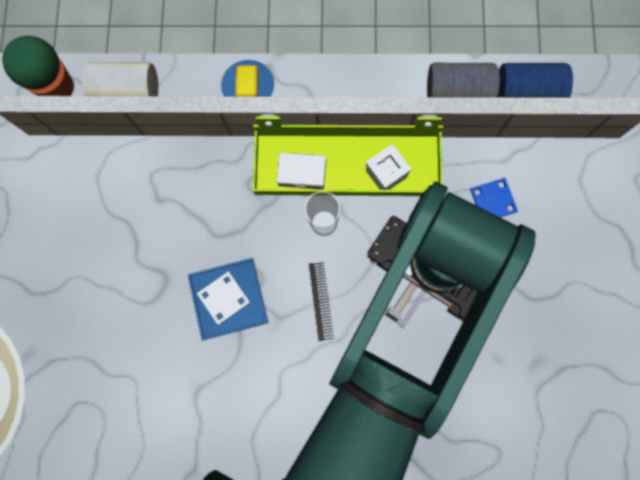

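The cap stands in the dish (top view ≈(223,297)), the puller stands at its old spot (scene ≈(208,265)), and nothing else has moved. One last numeric check, then I'll hand in.

```bash
python3 -m handwheel '[{"delta_pos":[0,0,0],"yaw":0},{"delta_pos":[0,0,0],"yaw":0},{"delta_pos":[0,0,0],"yaw":0},{"delta_pos":[0,0,0],"yaw":0}]' 0
python3 - <<'E'
from h import *
t=Cam("top");hsv=cv2.cvtColor(t.im,cv2.COLOR_RGB2HSV)
m=((hsv[...,1]<60)).astype(np.uint8); w=np.zeros_like(m); w[268:328,196:254]=1
n,l,st,ce=cv2.connectedComponentsWithStats(m*w)
i=l[297,223]; c=cv2.findContours((l==i).astype(np.uint8),cv2.RETR_EXTERNAL,cv2.CHAIN_APPROX_NONE)[0][0]
P=t.pt(cv2.boxPoints(cv2.minAreaRect(c)),.053);print(st[i],P.mean(0),np.linalg.norm(np.diff(P,axis=0),axis=1))
print('from dish',P.mean(0)[:2]-[.434,.172])
print(robot.get_obs()['time']); print(robot.close_job())
E
```

```text
time: 24.6
tool_pos: [0.4483, -0.1688, 0.199]
ee_rot: [-1.573, -0.0, -2.15]
wrist_force: [-0.5, 1.2, 0.2]
width: 0.0938
[ 198  272   51   52 1386] [0.43172068 0.17206086 0.053     ] [0.0714135  0.07166034 0.07064896]
from dish [-2.27932035e-03  6.08643131e-05]
24.65
the job is handed in; nothing more can be done
None
```

I carried out the task and handed it in at 24.7 s of the 72 s allowed; no verdict came back. I hooked the puller under the cap from the unblocked rack side (−x/−y) and pulled the cap straight up out of the rack. I carried it level over the tumbler, stood it on the dish and backed the fork straight out. The puller went back upright on the bare counter where it first stood.

What the last checks showed:
- **Cap:** it measures about 2 mm from the dish's centre. Its plate measures 71 mm across against the given 70, and it looks upright in both views.
- **Puller:** it stands at about (0.449, −0.169), roughly 0.34 m from the dish's centre, clear of the dish and the cap.
- **Other items:** the tumbler, soap case, comb and clipper look unmoved in the end pictures. I compared these by eye, not by measurement.
- **Forces:** wrist force was 3.1 N or less at every reading, but I only read it at the end of each move. The peak when the catches let go was not seen.
- **Disagreements:** the two cameras differed by about 2 mm on the cap's position before the pull. Triangulated plate height was also about 2 mm below the expected value. Both were well inside the fork's play and caused no trouble.

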